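# Tip the drained tube rack onto its feet and push it up to the reader

### The arm

A 6-joint arm with a two-finger parallel gripper is mounted at the origin on the work surface. World frame = base frame: x ahead of the robot, y to its left, z up, the work surface at z = 0. Lengths are in m, angles in degrees, forces in N, time in s.
With the tool pointing down it reaches from about 0.3 to 0.75 m from the base axis. Payload 8.5 kg.
Tool frame: the origin (TCP) lies on the centre line of the jaws, within the pads' length; the fingertips stand 19 mm ahead of it and the grasp point (between the pads) is the TCP (env.tcp_to_tips is the z of the fingertips in the tool frame, in m); z points along the fingers, y is the line along which they close (so a half turn about z gives the same grasp; the last joint's range is limited). The gripper opens to 85 mm and grips with 20 to 120 N. Pads are 22 mm wide; open, the fingers measure 114 mm over their backs; the gripper's body (76 mm by 85 mm) begins 54 mm behind the grasp point. The pads swing forward as they close: fully open they stand 13 mm farther back than shut.
Start: joints at [55.331, 21.807, 74.336, -0, 83.858, -12.336], TCP at [0.209, 0.509, 0.25] pointing down, gripper open.
Joint ranges: [-178.18, 178.18], [-50.72, 133.34], [12.68, 142.11], [-81.47, 261.47], [9.98, 163.14], [-165.26, 165.26]. Speed limits (degrees/s): [136.94, 136.94, 180, 180, 180, 180].

### API

Orientations are given as a 3x3 rotation matrix whose columns are the frame's x, y, z axes.
In Python, from rig import env gives the robot as it stands.
- The arm moves only by the tool servo_tool, never from a script. Its argument "steps" is a list of rows, each an object of numbers: "tx", "ty", "tz": the shift along the world's x, y, z in cm; "yaw": the turn about the world's z in degrees; "claw": the finger opening in cm, from 0 to 8.54. In form: [{"tx": .., "ty": .., "tz": .., "yaw": .., "claw": ..}, ...]. A call has 1 to 20 rows; each row shifts and turns the commanded pose from where the row before left it; what a row does not reach is not made up. A row lasts 1/10 s, in which the tool goes at most 50 mm and 8.59 degrees, less where a joint would pass 70% of its speed; a pose out of reach is approached as far as the arm can. A call with a gripper value outside its range is refused whole. The fingers move at their own pace and stop on an object; "newtons" is the grip in N (left out, the last holds). Time passes only in rows, so rows that do not move let the fingers close. It gives the time, the measured TCP pose, the force, the opening and the grip force at its end, in the units of the state.
- env.observe(): the state, without advancing time (a new reading comes with each control period).
- env.get_image(name): name is "scene" or "side" or "wrist"; returns (picture, depth): 420x560x3 uint8, red, green, blue; 420x560 float32, m along the optical axis (not along the pixel's ray), 0 where there is no reading.
- env.camera_model(name): a dict with "fovy" (degrees; the focal length in pixels is half the picture's height over the tangent of half this angle, whatever the lens; pixels are square), "cx", "cy" (the principal point, pixels), "T" (4x4, takes a point from camera to world coordinates). Camera axes: x right, y down, z forward; pixel columns grow to the right and rows downward; lengths in m; the calibration is good to about 2 mm. The wrist camera is an equidistant fisheye: a pixel r from the principal point sees the ray r / f radians off the axis. A picture is of the moment at which its call begins: read the wrist's pose just before it. camera_model takes no time and is no camera call; for the wrist camera it gives the pose at the moment of the call.
- env.close_job(): hands the job in; it is judged then, once.
The state is a dict: "time_s": time; "q": joint angles; "qvel": joint speeds; "joint_efforts": joint torques, N m; "position": TCP position; "tool_rot": TCP orientation; "ft_force": force on the tool from outside, world axes, zero at the start; "wrist_torque": the same for the moment, N m; "grip_width": finger opening in m; "gripper_force": force on a finger pad.
Only numpy, scipy, OpenCV 4.12 (cv2) and the standard library are available. Lean on these libraries where they do the work, as an engineer would, in place of code of your own. Each camera call takes 0.05 s, during which the arm holds its last target. There are 200 camera calls.

### The job

The white tube rack was left standing on end on the metal loading deck. Tip it over by pushing, towards the grey reader box, so that it lies on its solid feet plate with the tube holes facing up, and push it along the deck until its leading end rests square against the reader box, with the whole rack on the deck. Only push it: do not lift or carry it, and leave the stand of tubes, the jar and the tip box where they are.

Things in the scene. Friction and masses are not known exactly. Their poses are not given: they have to be found in the camera images.
- rack: loose empty white plastic tube rack, 0.18 to 0.35 kg, stood on end: 170 mm tall (z, its length), 80 mm wide (y), 70 mm deep (x). Origin: centre of its lower end, on the deck. +x points out of the face with two rows of five holes, 35 mm out; that face is solid for 25 mm at each end. The solid feet plate is the -x face. Tipped along -x past 22 degrees it falls onto it
- rack_center (a point): middle of the rack, 85 mm along its z from its origin. The rack starts with its holes looking away from the reader box (its x within 0.2 rad of the deck's -x), on the deck's middle line within 15 mm; it pivots on its lower edge with little slip
- rack_head (a point): centre of the rack's end that is uppermost at the start, 170 mm along its z from its origin; the leading end once tipped, then about 35 to 80 mm short of the reader box
- deck: fixed metal loading deck, a flat plate 350 mm long (its x from -170 to +180 mm), 180 mm wide (y), top 12 mm above the table. Origin on the table surface. x points to the reader box, a fixed grey box across the deck's end, 60 mm deep, 130 mm wide, its top 70 mm above the table; its face towards the rack is the stop, at x = +180 mm
- tubestand: bystander, beside the deck: loose white block 50 x 50 x 40 mm with three capped blood tubes, 121 mm high in all; origin at the centre of its underside
- reagent: bystander, beside the deck: loose white jar with a blue cap, 54 mm in diameter, 95 mm high; origin at the centre of its underside
- tipbox: bystander, beside the deck: loose blue box with clear lid, 65 x 50 x 51 mm; origin at the centre of its underside
Things that resemble listed ones, but are neither listed nor needed, are in the scene too. What is shaped like the rack but orange is not meant.

How it is judged (in metres and radians):
At the end, for the whole second after the job is handed in: the rack lies at rest on its feet plate on the deck, holes up (within 0.07 rad), its leading end within 7 mm of the reader box's face and square to it (0.09 rad), its middle within 50 mm of the deck's middle line; the bystanders are within 15 mm of where they stood (angle between rack's own x axis and vertical below 0.07 rad and x of rack_head in the frame of deck above 0.173 m and angle between the z axis of rack and the x axis of deck, either way round below 0.09 rad and y of rack_center in the frame of deck between -0.05 and 0.05 m and height (world z) of rack_center below 0.052 m and linear speed of rack below 0.01 m/s and distance of each of tubestand, reagent, tipbox from where it was at the start of the episode below 0.015 m); the robot touches nothing.
It fails at once if the rack is lifted or carried: its middle more than 120 mm above the table (tipping alone raises it to 104 mm) (height (world z) of rack_center above 0.12 m).
It fails at once if the stand of capped tubes is moved more than 15 mm (distance of tubestand from where it was at the start of the episode above 0.015 m).
It fails at once if the reagent jar is moved more than 15 mm (distance of reagent from where it was at the start of the episode above 0.015 m).
It fails at once if the tip box is moved more than 15 mm (distance of tipbox from where it was at the start of the episode above 0.015 m).
It also fails if it takes over 48 s, if anything falls off the work surface, if the arm or the gripper's body presses on something with over 40 N, if the wrist force passes 120 N, or if a joint passes its speed limit or range.

## Working session

There is one attempt and no reset: what is moved stays moved. The work goes in short steps, Python scripts to look and compute and a tool call to move; the robot and the scene stay as the last step left them, time stands still between calls to the robot, and variables do not carry over. Pictures are saved under pics/ and viewed, at most 10 in all, crops included, and the job is handed in when it is done.

Besides the shell and the picture viewer there is one more tool, called after "Request:" as name([rows], argument=value, ...), one row to a line, values as JSON. servo_tool: Moves the arm, as the interface text tells. Its arguments: {"type":"object","properties":{"steps":{"type":"array"},"newtons":{"type":"number"}},"required":["steps"]}

```bash
mkdir -p pics; ls
cat > h.py <<'E'
from rig import env
import numpy as np, cv2
def grab(n):
    m=env.camera_model(n); im,d=env.get_image(n); return im,d,m
def cloud(d,m):
    H,W=d.shape; f=H/2/np.tan(np.radians(m["fovy"])/2)
    u,v=np.meshgrid(np.arange(W),np.arange(H))
    P=np.stack([(u-m["cx"])/f*d,(v-m["cy"])/f*d,d],-1)
    return P@np.array(m["T"])[:3,:3].T+np.array(m["T"])[:3,3]
E
python3 - <<'E'
from h import *
ims=[]
for n in("scene","side"):
    im,d,m=grab(n); np.savez(n+"0.npz",im=im,d=d,P=cloud(d,m)); ims.append(im)
    print(n,m["fovy"],np.round(m["T"],3).tolist(),(d>0).mean())
    cv2.imwrite(f"pics/{n}0.png",im[...,::-1])
s=env.observe();print(s["time_s"],s["position"],s["tool_rot"])
E
```

```text
pics
scene 45.64808167379609 [[-0.824, 0.308, -0.475, 0.932], [0.566, 0.442, -0.695, 0.538], [-0.004, -0.842, -0.539, 0.574], [0.0, 0.0, 0.0, 1.0]] 0.9959821428571428
side 49.392544762551644 [[0.001, 0.943, -0.333, 0.791], [1.0, 0.0, 0.004, -0.074], [0.004, -0.333, -0.943, 0.936], [0.0, 0.0, 0.0, 1.0]] 0.9957610544217687
0.1 [0.20888901 0.50852747 0.24978702] [[-9.24959429e-01  3.80065138e-01 -7.38962989e-04]
 [ 3.80065752e-01  9.24958871e-01 -1.05447525e-03]
 [ 2.82741089e-04 -1.25620135e-03 -9.99999171e-01]]
```

View pics/scene0.png

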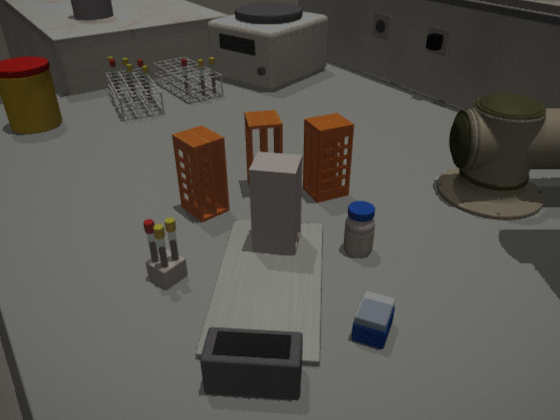

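View pics/side0.png

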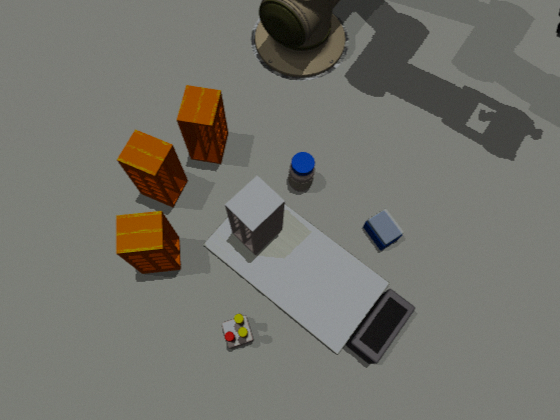

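Scene view: the white rack is at (277,203), the deck at (265,290) and the reader at (253,360). Three orange lookalikes stand at (202,173), (264,145) and (328,158). The tubes are at (165,255), the jar at (360,230) and the tip box at (374,320). Side view: rack top at (256,203), deck (295,270), reader (382,325). The only white rack is the one standing on the deck. I'll measure it and check the choice with a crop.

Run:
```python
from h import *
z=np.load("side0.npz");P=z["P"];im=z["im"].astype(int);Z=P[...,2]
def rect(mask,name,seed):
    n,l=cv2.connectedComponents(cv2.erode(mask.astype(np.uint8),np.ones((2,2))))
    k=l[seed[1],seed[0]]
    if k==0: print(name,"seed miss",P[seed[1],seed[0]]);return
    q=P[l==k]; r=cv2.minAreaRect((q[:,:2]*1000).astype(np.float32))
    print(name,len(q),"z",np.median(q[:,2]).round(4),"c,size,ang",np.round(r[0]),np.round(r[1]),round(r[2],1),np.round(cv2.boxPoints(r)).tolist())
rect((Z>.165)&(Z<.2)&(abs(im[...,0]-im[...,2])<40),"racktop",(256,203))
rect((Z>.006)&(Z<.02),"deck",(290,300))
rect((Z>.06)&(Z<.08),"readertop",(402,300))
rect((Z>.03),"tubes",(240,320)); rect((Z>.03),"tip",(385,225)); rect((Z>.085),"jar",(302,163))
c=cv2.resize(z["im"][170:370,190:430],None,fx=2.5,fy=2.5);cv2.imwrite("pics/crop.png",c[...,::-1])
```

```text
racktop 1683 z 0.1816 c,size,ang [ 509. -103.] [69. 80.] 45.0 [[457.0, -99.0], [513.0, -155.0], [562.0, -106.0], [506.0, -50.0]]
deck 11558 z 0.0115 c,size,ang [579. -23.] [347. 178.] 50.9 [[401.0, -102.0], [539.0, -214.0], [758.0, 55.0], [620.0, 167.0]]
readertop 2182 z 0.0702 c,size,ang [708. 134.] [ 60. 128.] 51.2 [[639.0, 151.0], [739.0, 71.0], [777.0, 118.0], [677.0, 198.0]]
tubes 668 z 0.0412 c,size,ang [ 748. -123.] [119.  51.] 25.6 [[683.0, -126.0], [705.0, -172.0], [813.0, -120.0], [791.0, -74.0]]
tip 734 z 0.0499 c,size,ang [629.  41.] [ 68. 390.] 44.7 [[468.0, 156.0], [742.0, -122.0], [791.0, -74.0], [516.0, 203.0]]
jar 386 z 0.0942 c,size,ang [580. -29.] [ 44. 428.] 83.8 [[365.0, -28.0], [791.0, -74.0], [795.0, -30.0], [370.0, 16.0]]
```

View pics/crop.png

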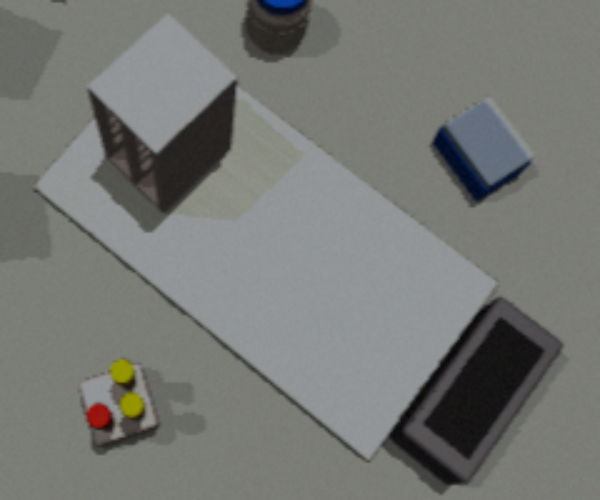

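The crop confirms it: the only white rack has its holes looking left and away from the reader (crop (110,140)), its top at (165,80) and the reader at (480,390). The rack leans 45° against the deck's 51°, at deck x about -100, y about +6. That matches its known 69 x 80 mm top at z=0.182. I'll move behind its hole face with the fingers shut.

Request:
servo_tool([
  {"tx": 1.45,"ty": -3.92,"yaw": -6.63,"claw": 0},
  {"tx": 1.45,"ty": -3.92,"yaw": -6.63,"claw": 0},
  {"tx": 1.45,"ty": -3.92,"yaw": -6.63,"claw": 0},
  {"tx": 1.45,"ty": -3.92,"yaw": -6.63,"claw": 0},
  {"tx": 1.45,"ty": -3.92,"yaw": -6.63,"claw": 0},
  {"tx": 1.45,"ty": -3.92,"yaw": -6.63,"claw": 0},
  {"tx": 1.45,"ty": -3.92,"yaw": -6.63,"claw": 0},
  {"tx": 1.45,"ty": -3.92,"yaw": -6.63,"claw": 0},
  {"tx": 1.45,"ty": -3.92,"yaw": -6.63,"claw": 0},
  {"tx": 1.45,"ty": -3.92,"yaw": -6.63,"claw": 0},
  {"tx": 1.45,"ty": -3.92,"yaw": -6.63,"claw": 0},
  {"tx": 1.45,"ty": -3.92,"yaw": -6.63,"claw": 0},
  {"tx": 1.45,"ty": -3.92,"yaw": -6.63,"claw": 0},
  {"tx": 1.45,"ty": -3.92,"yaw": -6.63,"claw": 0},
  {"tx": 1.45,"ty": -3.92,"yaw": -6.63,"claw": 0},
  {"tx": 1.45,"ty": -3.92,"yaw": -6.63,"claw": 0},
  {"tx": 1.45,"ty": -3.92,"yaw": -6.63,"claw": 0},
  {"claw": 0},
])

```text
invalid input at $.steps[0]: expected keys tx, ty, tz, yaw, claw
```

Run:
```python
from h import *
z=np.load("side0.npz");P=z["P"];Z=P[...,2];im=z["im"].astype(int)
o=(im[...,0]-im[...,2]>80)&(Z>.1)
n,l,s,c=cv2.connectedComponentsWithStats(o.astype(np.uint8))
for k in range(1,n):
    if s[k,4]>200: q=P[l==k]; print(q[:,:2].min(0).round(3),q[:,:2].max(0).round(3),q[:,2].max().round(3))
b=(im[...,2]-im[...,0]>50)&(Z>.02)
n,l,s,c=cv2.connectedComponentsWithStats(b.astype(np.uint8))
for k in range(1,n):
    if s[k,4]>50: q=P[l==k]; print("blue",q.min(0).round(3),q.max(0).round(3))
s=env.observe();print(env.tcp_to_tips,s["time_s"],s["position"],s["tool_rot"].round(3).tolist(),s["grip_width"],s["ft_force"])
```

```text
[ 0.257 -0.253] [ 0.791 -0.074] 0.936
[ 0.358 -0.357] [ 0.791 -0.074] 0.936
[ 0.519 -0.347] [ 0.791 -0.074] 0.936
blue [ 0.364 -0.074  0.088] [0.791 0.013 0.936]
0.019 0.1 [0.20888901 0.50852747 0.24978702] [[-0.925, 0.38, -0.001], [0.38, 0.925, -0.001], [0.0, -0.001, -1.0]] 0.08534200534775754 [-1.01728317 -0.6326431   0.71344427]
```

Request:
servo_tool([
  {"tx": 1.45,"ty": -3.92,"tz": 0,"yaw": -6.63,"claw": 0},
  {"tx": 1.45,"ty": -3.92,"tz": 0,"yaw": -6.63,"claw": 0},
  {"tx": 1.45,"ty": -3.92,"tz": 0,"yaw": -6.63,"claw": 0},
  {"tx": 1.45,"ty": -3.92,"tz": 0,"yaw": -6.63,"claw": 0},
  {"tx": 1.45,"ty": -3.92,"tz": 0,"yaw": -6.63,"claw": 0},
  {"tx": 1.45,"ty": -3.92,"tz": 0,"yaw": -6.63,"claw": 0},
  {"tx": 1.45,"ty": -3.92,"tz": 0,"yaw": -6.63,"claw": 0},
  {"tx": 1.45,"ty": -3.92,"tz": 0,"yaw": -6.63,"claw": 0},
  {"tx": 1.45,"ty": -3.92,"tz": 0,"yaw": -6.63,"claw": 0},
  {"tx": 1.45,"ty": -3.92,"tz": 0,"yaw": -6.63,"claw": 0},
  {"tx": 1.45,"ty": -3.92,"tz": 0,"yaw": -6.63,"claw": 0},
  {"tx": 1.45,"ty": -3.92,"tz": 0,"yaw": -6.63,"claw": 0},
  {"tx": 1.45,"ty": -3.92,"tz": 0,"yaw": -6.63,"claw": 0},
  {"tx": 1.45,"ty": -3.92,"tz": 0,"yaw": -6.63,"claw": 0},
  {"tx": 1.45,"ty": -3.92,"tz": 0,"yaw": -6.63,"claw": 0},
  {"tx": 1.45,"ty": -3.92,"tz": 0,"yaw": -6.63,"claw": 0},
  {"tx": 1.45,"ty": -3.92,"tz": 0,"yaw": -6.63,"claw": 0},
  {"tx": 0,"ty": 0,"tz": 0,"yaw": 0,"claw": 0},
  {"tx": 0,"ty": 0,"tz": 0,"yaw": 0,"claw": 0},
])

```text
time_s: 2.0
position: [0.4553, -0.1581, 0.2497]
tool_rot: [[0.708, 0.706, -0.001], [0.706, -0.708, 0.001], [-0.0, -0.002, -1.0]]
ft_force: [0.4, -0.4, -0.7]
grip_width: -0.0
gripper_force: 0.0
```

Run:
```python
from h import *
z=np.load("side0.npz");P=z["P"];Z=P[...,2];im=z["im"].astype(int);v=z["d"]>.1
o=(im[...,0]-im[...,2]>80)&(Z>.1)&v
n,l,s,c=cv2.connectedComponentsWithStats(o.astype(np.uint8))
for k in range(1,n):
    if s[k,4]>200: q=P[l==k]; print(q[:,:2].min(0).round(3),q[:,:2].max(0).round(3),q[:,2].max().round(3))
b=(im[...,2]-im[...,0]>50)&(Z>.02)&v
n,l,s,c=cv2.connectedComponentsWithStats(b.astype(np.uint8))
for k in range(1,n):
    if s[k,4]>50: q=P[l==k]; print("blue",q.min(0).round(3),q.max(0).round(3))
s=env.observe();print(s["time_s"],s["position"].round(4),s["tool_rot"].round(3).tolist(),s["grip_width"],s["ft_force"].round(2),s["q"])
im,d,m=grab("side"); cv2.imwrite("pics/s1.png",im[...,::-1])
```

```text
[ 0.257 -0.253] [ 0.346 -0.173] 0.174
[ 0.358 -0.357] [ 0.45 -0.26] 0.174
[ 0.519 -0.347] [ 0.597 -0.261] 0.175
blue [ 0.364 -0.032  0.088] [0.411 0.013 0.099]
2.0 [ 0.4553 -0.1581  0.2497] [[0.708, 0.706, -0.001], [0.706, -0.708, 0.001], [-0.0, -0.002, -1.0]] -3.0176852864574404e-05 [ 0.39 -0.36 -0.66] [-3.32613918e+01  1.50339154e+01  8.46613269e+01  9.98216051e-03
  8.03937276e+01  1.18221097e+01]
```

View pics/s1.png

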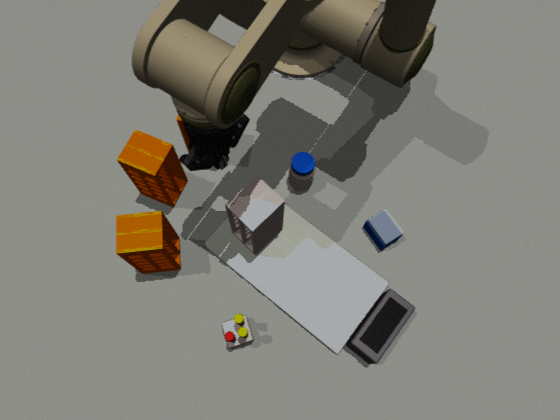

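Side view: the gripper is at (215,150), behind the rack at (256,203), clear of the orange racks and the jar. I'll descend to the solid top band and begin pushing.

Request:
servo_tool([
  {"tx": 0,"ty": 0,"tz": -2.0,"yaw": 0,"claw": 0},
  {"tx": 0,"ty": 0,"tz": -2.0,"yaw": 0,"claw": 0},
  {"tx": 0,"ty": 0,"tz": -2.0,"yaw": 0,"claw": 0},
  {"tx": 0.6,"ty": 0.6,"tz": 0,"yaw": 0,"claw": 0},
  {"tx": 0.6,"ty": 0.6,"tz": 0,"yaw": 0,"claw": 0},
  {"tx": 0.4,"ty": 0.4,"tz": 0,"yaw": 0,"claw": 0},
  {"tx": 0.3,"ty": 0.3,"tz": 0,"yaw": 0,"claw": 0},
  {"tx": 0.3,"ty": 0.3,"tz": 0,"yaw": 0,"claw": 0},
  {"tx": 0.3,"ty": 0.3,"tz": 0,"yaw": 0,"claw": 0},
  {"tx": 0.3,"ty": 0.3,"tz": 0,"yaw": 0,"claw": 0},
])

```text
time_s: 3.05
position: [0.4837, -0.1295, 0.1905]
tool_rot: [[0.708, 0.706, 0.0], [0.706, -0.708, -0.0], [-0.0, 0.0, -1.0]]
ft_force: [-0.5, -1.2, 0.8]
grip_width: -0.0001
gripper_force: 0.3
```

Run:
```python
from h import *
im,d,m=grab("scene"); cv2.imwrite("pics/t1.png",cv2.resize(im[90:390,130:430],None,fx=1.9,fy=1.9)[...,::-1])
s=env.observe();print(s["time_s"],s["position"].round(4),s["ft_force"].round(2))
```

```text
3.1 [ 0.484  -0.1292  0.1904] [0.13 0.29 0.3 ]
```

View pics/t1.png

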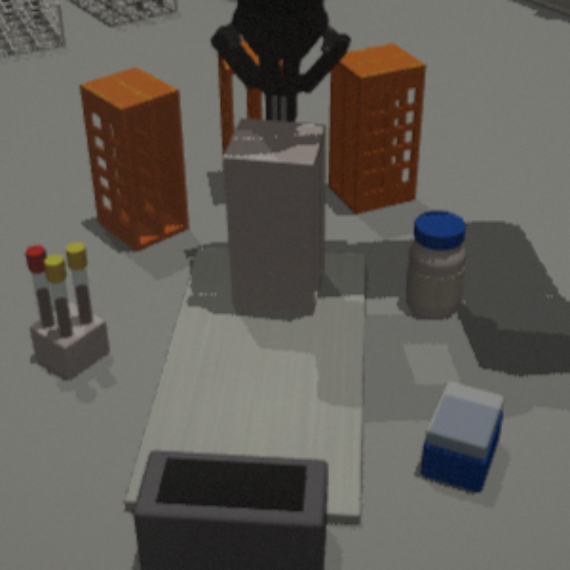

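Crop: the shut fingers are at (283,110), right behind the rack's upper edge and centred, and the rack is still upright. I'll push on through the tip with a slight rise.

Request:
servo_tool([
  {"tx": 0.35,"ty": 0.35,"tz": 0.1,"yaw": 0,"claw": 0},
  {"tx": 0.35,"ty": 0.35,"tz": 0.1,"yaw": 0,"claw": 0},
  {"tx": 0.35,"ty": 0.35,"tz": 0.1,"yaw": 0,"claw": 0},
  {"tx": 0.35,"ty": 0.35,"tz": 0.1,"yaw": 0,"claw": 0},
  {"tx": 0.35,"ty": 0.35,"tz": 0.1,"yaw": 0,"claw": 0},
  {"tx": 0.35,"ty": 0.35,"tz": 0.1,"yaw": 0,"claw": 0},
  {"tx": 0.35,"ty": 0.35,"tz": 0.1,"yaw": 0,"claw": 0},
  {"tx": 0.35,"ty": 0.35,"tz": 0.1,"yaw": 0,"claw": 0},
  {"tx": 0.35,"ty": 0.35,"tz": 0.1,"yaw": 0,"claw": 0},
  {"tx": 0.35,"ty": 0.35,"tz": 0.1,"yaw": 0,"claw": 0},
  {"tx": 0.35,"ty": 0.35,"tz": 0.1,"yaw": 0,"claw": 0},
  {"tx": 0.35,"ty": 0.35,"tz": 0.1,"yaw": 0,"claw": 0},
  {"tx": 0.35,"ty": 0.35,"tz": 0.1,"yaw": 0,"claw": 0},
  {"tx": 0.35,"ty": 0.35,"tz": 0.1,"yaw": 0,"claw": 0},
  {"tx": 0.35,"ty": 0.35,"tz": 0.1,"yaw": 0,"claw": 0},
  {"tx": 0.35,"ty": 0.35,"tz": 0.1,"yaw": 0,"claw": 0},
  {"tx": 0,"ty": 0,"tz": 0,"yaw": 0,"claw": 0},
  {"tx": 0,"ty": 0,"tz": 0,"yaw": 0,"claw": 0},
  {"tx": 0,"ty": 0,"tz": 0,"yaw": 0,"claw": 0},
  {"tx": 0,"ty": 0,"tz": 0,"yaw": 0,"claw": 0},
])

```text
time_s: 5.1
position: [0.5394, -0.0738, 0.2063]
tool_rot: [[0.708, 0.706, -0.0], [0.706, -0.708, 0.0], [-0.0, -0.0, -1.0]]
ft_force: [0.2, -0.1, -0.4]
grip_width: -0.0007
gripper_force: 0.0
```

```bash
cat >> h.py <<'E'
D=np.array([.628,.778]);N=np.array([-.778,.628]);O=np.array([.576,-.029])
def lying(im,d,m):   # rack top at z~.082 in the deck frame, mm
    P=cloud(d,m); X=(P[...,:2]-O)@D; Y=(P[...,:2]-O)@N; Z=P[...,2]
    k=((Z>.072)&(Z<.092)&(d>.1)&(X>-.12)&(X<.19)&(abs(Y)<.08)).astype(np.uint8)
    k=cv2.morphologyEx(k,cv2.MORPH_OPEN,np.ones((3,3)))
    n,l,s,c=cv2.connectedComponentsWithStats(k)
    if n<2: print("none");return
    i=1+np.argmax(s[1:,4]); q=l==i
    p=np.c_[X[q],Y[q]].astype(np.float32)*1000
    r=cv2.minAreaRect(p); print("n",q.sum(),"z",np.median(Z[q]).round(4),"c",np.round(r[0],1),np.round(r[1],1),"ang",round(r[2],1),np.round(cv2.boxPoints(r),0).tolist(),"x",np.percentile(p[:,0],[1,99]).round(1))
E
python3 - <<'E'
from h import *
im,d,m=grab("scene"); cv2.imwrite("pics/t2.png",cv2.resize(im[90:390,130:430],None,fx=1.9,fy=1.9)[...,::-1]); lying(im,d,m)
im,d,m=grab("side");lying(im,d,m)
s=env.observe();print(s["time_s"],s["position"].round(4),s["ft_force"].round(2),(s["position"][:2]-O)@D,(s["position"][:2]-O)@N)
E
```

```text
n 2839 z 0.0815 c [23.  -4.2] [ 81.1 175.4] ang 83.9 [[-69.0, -35.0], [106.0, -54.0], [114.0, 27.0], [-60.0, 46.0]] x [-60.6 110.9]
n 2430 z 0.0815 c [22.4 -6.6] [ 80.9 170.4] ang 83.9 [[-67.0, -38.0], [103.0, -56.0], [111.0, 25.0], [-58.0, 43.0]] x [-61.8 106.9]
5.2 [ 0.5394 -0.0738  0.2063] [-0.43  0.35  0.04] -0.05781781559060431 0.0003224743029952363
```

View pics/t2.png

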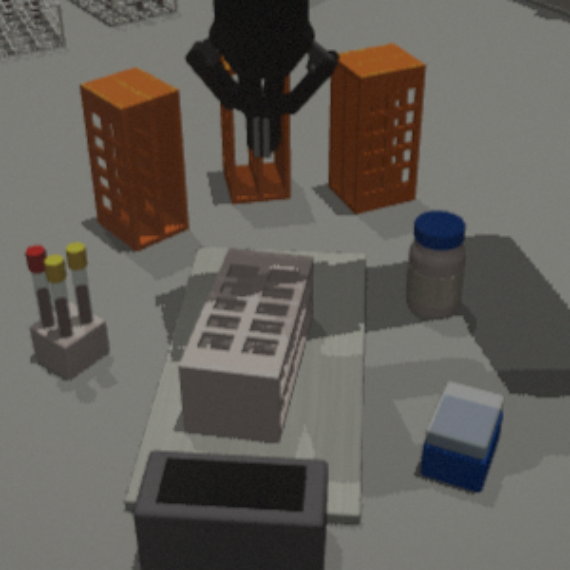

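Crop: the rack lies holes up at (250,340), pointing at the reader, about 6° off square with ~70 mm to go. Its near end is clear of the fingers. I'll back off, square the tool to the deck, spread the fingers to 4 cm and go down behind it.

Request:
servo_tool([
  {"tx": -1.65,"ty": -2.0,"tz": 0,"yaw": 3.1,"claw": 4},
  {"tx": -1.65,"ty": -2.0,"tz": 0,"yaw": 3.1,"claw": 4},
  {"tx": 0,"ty": 0,"tz": -3.0,"yaw": 0,"claw": 4},
  {"tx": 0,"ty": 0,"tz": -3.1,"yaw": 0,"claw": 4},
  {"tx": 0,"ty": 0,"tz": -3.1,"yaw": 0,"claw": 4},
  {"tx": 0,"ty": 0,"tz": -3.1,"yaw": 0,"claw": 4},
  {"tx": 0,"ty": 0,"tz": -3.1,"yaw": 0,"claw": 4},
  {"tx": 0,"ty": 0,"tz": 0,"yaw": 0,"claw": 4},
  {"tx": 0,"ty": 0,"tz": 0,"yaw": 0,"claw": 4},
])

```text
time_s: 6.1
position: [0.5068, -0.1138, 0.0529]
tool_rot: [[0.627, 0.779, -0.0], [0.779, -0.627, -0.0], [-0.0, -0.0, -1.0]]
ft_force: [-0.8, -0.2, -0.5]
grip_width: 0.0401
gripper_force: 0.0
```

Request:
servo_tool([
  {"tx": 0.5,"ty": 0.62,"tz": 0,"yaw": 0,"claw": 4},
  {"tx": 0.5,"ty": 0.62,"tz": 0,"yaw": 0,"claw": 4},
  {"tx": 0.5,"ty": 0.62,"tz": 0,"yaw": 0,"claw": 4},
  {"tx": 0.38,"ty": 0.47,"tz": 0,"yaw": 0,"claw": 4},
  {"tx": 0.38,"ty": 0.47,"tz": 0,"yaw": 0,"claw": 4},
  {"tx": 0.38,"ty": 0.47,"tz": 0,"yaw": 0,"claw": 4},
  {"tx": 0.38,"ty": 0.47,"tz": 0,"yaw": 0,"claw": 4},
  {"tx": 0.38,"ty": 0.47,"tz": 0,"yaw": 0,"claw": 4},
  {"tx": 0.38,"ty": 0.47,"tz": 0,"yaw": 0,"claw": 4},
  {"tx": 0.38,"ty": 0.47,"tz": 0,"yaw": 0,"claw": 4},
  {"tx": 0.38,"ty": 0.47,"tz": 0,"yaw": 0,"claw": 4},
  {"tx": 0.38,"ty": 0.47,"tz": 0,"yaw": 0,"claw": 4},
  {"tx": 0.38,"ty": 0.47,"tz": 0,"yaw": 0,"claw": 4},
  {"tx": 0,"ty": 0,"tz": 0,"yaw": 0,"claw": 4},
])

```text
time_s: 7.5
position: [0.56, -0.0473, 0.0522]
tool_rot: [[0.627, 0.779, 0.0], [0.779, -0.627, 0.0], [0.001, 0.0, -1.0]]
ft_force: [0.0, 0.2, 0.7]
grip_width: 0.0401
gripper_force: 0.0
```

```bash
cat > look.py <<'E'
from h import *
im,d,m=grab("scene");lying(im,d,m); cv2.imwrite("pics/last.png",cv2.resize(im[90:390,130:430],None,fx=1.9,fy=1.9)[...,::-1])
im,d,m=grab("side");lying(im,d,m)
s=env.observe();print(s["time_s"],s["position"].round(4),s["ft_force"].round(2),(s["position"][:2]-O)@D,(s["position"][:2]-O)@N)
E
python3 look.py
```

```text
n 3496 z 0.0816 c [64.1  1.5] [194.9 103.2] ang 0.3 [[-34.0, 53.0], [-33.0, -50.0], [162.0, -50.0], [161.0, 54.0]] x [-24.4 160.4]
n 2257 z 0.0814 c [72.9  1.9] [172.5  81.1] ang 0.1 [[-13.0, 42.0], [-13.0, -39.0], [159.0, -38.0], [159.0, 43.0]] x [ -7.8 158. ]
7.6 [ 0.5596 -0.0478  0.0522] [-0.91  0.08  0.39] -0.024912641091040855 0.0009950359985439969
```

The rack is now square (0.1–0.3°) with its leading end about 21 mm short, so I'll push it home slowly.

Request:
servo_tool([
  {"tx": 0.19,"ty": 0.235,"tz": 0,"yaw": 0,"claw": 4},
  {"tx": 0.19,"ty": 0.235,"tz": 0,"yaw": 0,"claw": 4},
  {"tx": 0.19,"ty": 0.235,"tz": 0,"yaw": 0,"claw": 4},
  {"tx": 0.19,"ty": 0.235,"tz": 0,"yaw": 0,"claw": 4},
  {"tx": 0.19,"ty": 0.235,"tz": 0,"yaw": 0,"claw": 4},
  {"tx": 0.19,"ty": 0.235,"tz": 0,"yaw": 0,"claw": 4},
  {"tx": 0.06,"ty": 0.08,"tz": 0,"yaw": 0,"claw": 4},
  {"tx": 0,"ty": 0,"tz": 0,"yaw": 0,"claw": 4},
])

```text
time_s: 8.4
position: [0.5717, -0.0329, 0.0524]
tool_rot: [[0.627, 0.779, 0.0], [0.779, -0.627, 0.0], [0.0, 0.0, -1.0]]
ft_force: [-0.2, 0.6, -0.4]
grip_width: 0.04
gripper_force: 0.0
```

Request:
servo_tool([
  {"tx": 0.06,"ty": 0.08,"tz": 0,"yaw": 0,"claw": 4},
  {"tx": 0,"ty": 0,"tz": 0,"yaw": 0,"claw": 4},
])

```text
time_s: 8.6
position: [0.5721, -0.0324, 0.0524]
tool_rot: [[0.627, 0.779, 0.0], [0.779, -0.627, -0.0], [0.0, 0.0, -1.0]]
ft_force: [-0.3, -1.1, 0.5]
grip_width: 0.0403
gripper_force: 0.0
```

Request:
servo_tool([
  {"tx": 0.06,"ty": 0.08,"tz": 0,"yaw": 0,"claw": 4},
  {"tx": 0,"ty": 0,"tz": 0,"yaw": 0,"claw": 4},
])

```text
time_s: 8.8
position: [0.5727, -0.0316, 0.0524]
tool_rot: [[0.627, 0.779, 0.0], [0.779, -0.627, -0.0], [-0.0, 0.0, -1.0]]
ft_force: [-0.8, -1.8, 1.5]
grip_width: 0.0401
gripper_force: 0.0
```

```bash
python3 look.py
```

```text
n 3721 z 0.0816 c [84.4  3.5] [195.8 104. ] ang 1.3 [[-15.0, 53.0], [-12.0, -51.0], [184.0, -46.0], [181.0, 58.0]] x [ -4.3 180.2]
n 2290 z 0.0815 c [86.8  1.3] [184.8  81.8] ang 0.8 [[-6.0, 41.0], [-5.0, -41.0], [180.0, -38.0], [179.0, 43.0]] x [  6.3 178. ]
8.9 [ 0.5727 -0.0316  0.0524] [-0.23 -1.94  1.13] -0.004076195302057321 0.0009127009824314739
```

Request:
servo_tool([
  {"tx": 0.09,"ty": 0.12,"tz": 0,"yaw": 0,"claw": 4},
  {"tx": 0,"ty": 0,"tz": 0,"yaw": 0,"claw": 4},
])

```text
time_s: 9.1
position: [0.573, -0.031, 0.0524]
tool_rot: [[0.627, 0.779, -0.002], [0.779, -0.627, -0.001], [-0.002, -0.001, -1.0]]
ft_force: [-5.8, -6.5, 2.5]
grip_width: 0.04
gripper_force: 0.0
```

Request:
servo_tool([
  {"tx": 0.09,"ty": 0.12,"tz": 0,"yaw": 0,"claw": 4},
  {"tx": 0,"ty": 0,"tz": 0,"yaw": 0,"claw": 4},
])

```text
time_s: 9.3
position: [0.5729, -0.0309, 0.0524]
tool_rot: [[0.627, 0.779, -0.004], [0.779, -0.627, -0.003], [-0.005, -0.002, -1.0]]
ft_force: [-12.1, -12.6, 5.3]
grip_width: 0.0399
gripper_force: 0.0
```

The force rises to about 17 N while the tool stands still, so the rack is seated. I'll back off and lift clear.

Request:
servo_tool([
  {"tx": -0.3,"ty": -0.37,"tz": 0,"yaw": 0,"claw": 4},
  {"tx": -0.6,"ty": -0.75,"tz": 0,"yaw": 0,"claw": 4},
  {"tx": -1.2,"ty": -1.5,"tz": 0,"yaw": 0,"claw": 4},
  {"tx": -1.8,"ty": -2.2,"tz": 0,"yaw": 0,"claw": 4},
  {"tx": 0,"ty": 0,"tz": 4,"yaw": 0,"claw": 4},
  {"tx": 0,"ty": 0,"tz": 4,"yaw": 0,"claw": 4},
  {"tx": 0,"ty": 0,"tz": 4,"yaw": 0,"claw": 4},
  {"tx": 0,"ty": 0,"tz": 4,"yaw": 0,"claw": 4},
  {"tx": -2,"ty": -2.5,"tz": 0,"yaw": 0,"claw": 4},
  {"tx": 0,"ty": 0,"tz": 0,"yaw": 0,"claw": 4},
  {"tx": 0,"ty": 0,"tz": 0,"yaw": 0,"claw": 4},
])

```text
time_s: 10.4
position: [0.5152, -0.1025, 0.2121]
tool_rot: [[0.628, 0.778, -0.0], [0.778, -0.628, 0.001], [0.0, -0.0, -1.0]]
ft_force: [0.2, 0.9, -0.7]
grip_width: 0.04
gripper_force: 0.0
```

```bash
python3 look.py
```

```text
n 3447 z 0.0815 c [95.1  4.6] [ 80.3 174.1] ang 89.9 [[8.0, -35.0], [182.0, -36.0], [182.0, 45.0], [8.0, 45.0]] x [ 12.  180.8]
n 2550 z 0.0814 c [94.6  1.9] [ 81.  170.2] ang 89.9 [[9.0, -38.0], [180.0, -39.0], [180.0, 42.0], [10.0, 43.0]] x [ 11.  178.2]
10.5 [ 0.5156 -0.102   0.2118] [-0.68  0.16  0.12] -0.09475988003675077 0.0011772588004752553
```

View pics/last.png

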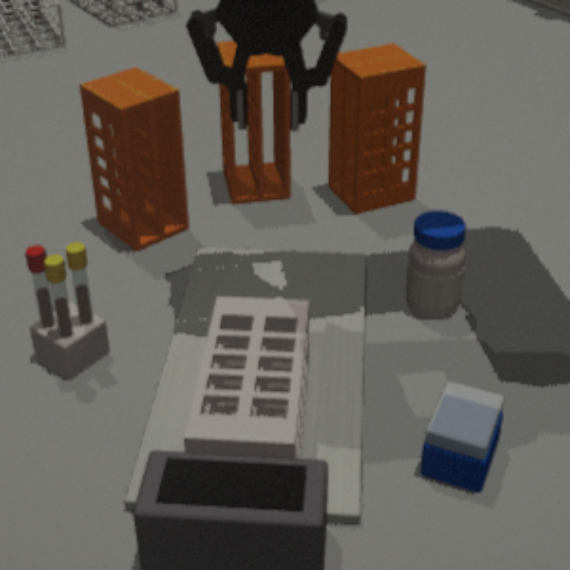

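The rack lies holes up at (250,375), square against the reader at (235,455). The tubes, jar and tip box are where they stood, and the arm is clear.

```bash
python3 -c "
from rig import env
print(env.close_job())"
```

```text
the job is handed in; nothing more can be done
None
```

The job is handed in; the verdict was not shown, but the last images put the rack holes up on its feet plate, within about 0.1° of square and about 2 mm of the reader box face, with the bystanders unmoved and the arm clear at 10.5 s.

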